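Raise the counterweighted keeper bar and push the insert case home

ROBOT

A 6-joint arm with a two-finger parallel gripper is mounted at the origin on the work surface. World frame = base frame: x ahead of the robot, y to its left, z up, the work surface at z = 0. Lengths are in mm, angles in rad, forces in N, time in s.
With the tool pointing down it reaches from about 350 to 975 mm from the base axis. Payload 7.1 kg.
Tool frame: the origin (TCP) lies on the front face of the gripper's body, between the roots of the fingers; the fingertips stand 80 mm ahead of it and the grasp point (between the pads) lies 61 mm ahead of it (env.tips_ahead is the distance from the TCP to the fingertips, in mm); z points along the fingers, y is the direction in which the jaws open and shut (so a half turn about z gives the same grasp; the last joint's range is limited). The gripper opens to 88 mm and grips with 3 to 60 N. Pads are 20 mm wide; open, the fingers measure 115 mm over their backs; the gripper's body (75 mm by 178 mm) begins 61 mm behind the grasp point.
Start: joints at [1.279, 0.423, 1.63, -0, 1.089, -0.019], TCP at [168.362, 601.88, 302.675] pointing down, gripper open.
Joint ranges: [-3, 3], [-0.9, 2.11], [0.09, 2.58], [-1.31, 4.45], [0.11, 2.69], [-2.54, 2.54]. Speed limits (rad/s): [2.39, 2.39, 3.01, 3.14, 3.14, 3.14].

INTERFACE

Orientations are given as a unit quaternion [x, y, z, w].
In Python, from station import env, set_gripper, viewer, workorder gives the robot as it stands. Calls block until the motion is done:
- env.reach(position, orientation): joint-space move of the TCP to a pose.
- env.move_l(position, rot=None, rate=150, f_stop=None): straight line of the TCP; rot=None keeps the orientation; rate is the mean speed in mm/s. With f_stop (N) it stops when the force on the tool has changed by that much, and returns True; else False.
- env.move_joints(angles): joint-space move.
- set_gripper(opening): finger opening in mm; the grip force is fixed at half the most; returns when the fingers have stopped.
- env.hold(seconds).
- env.ik(position, orientation): joint angles nearest the present ones, or None.
- env.read_state(): the state.
- viewer.camera(name): name is "side" or "top" or "wrist"; returns the picture (420x560x3 uint8, blue, green, red); there is no depth.
- viewer.camera_params(name): a dict with "fx", "fy", "cx", "cy" (pixels), "pose" (4x4, takes a point from camera to world coordinates); the wrist camera has in their place "tool_from_camera" (4x4, takes a point from camera to tool coordinates, whose origin is the TCP and whose axes are the flange's). Camera axes: x right, y up, looking along -z (the intrinsics and any distortion apply to the point x, -y, -z); pixel columns grow to the right and rows downward; lengths in mm; the calibration is good to about 2 mm. A picture is of the moment at which its call begins: read the wrist's pose just before it. camera_params takes no time and is no camera call.
A pose or a line that the arm cannot do raises env.IKError and nothing moves.
- workorder.sign_off(): hands the job in, once; it reports no verdict.
The state is a dict: "time_s": time; "qpos": joint angles; "dq": joint speeds; "tau": joint torques, N m; "tool_pos": TCP position; "orientation": TCP orientation; "force": force on the tool from outside, world axes, zero at the start; "wrist_torque": the same for the moment, N m; "width": finger opening in mm.
Only numpy, scipy, OpenCV 4.12 (cv2) and the standard library are available. Lean on these libraries where they do the work, as an engineer would, in place of code of your own. Each camera call takes 0.05 s, during which the arm holds its last target.

TASK

On the insert rack, push the counterweighted keeper bar up past its balance point so that it swings back and stays up by itself, then push the insert case that stands out in front back along its lane until it is fully home against the back stop like the other two. Only push: do not lift or tip any case, leave the bar up, and leave the other things on the shelf where they are.

Things in the scene. Friction and masses are not known exactly. Their poses are not given: they have to be found in the camera images.
- rack: fixed pale green rack, dark lane liners, origin at table height; x runs along the lanes to the back stop, z up. Base x -165..+155, y +-160 mm, 6 mm thick; cases stand on 2 mm liners at z = 8 mm. Three lanes, y = -85, 0, +85 mm, 79 mm wide, with ribs 18 mm high between. Back stop front face at x = +100 mm, 51 mm high. Hinge brackets at y = +-150, x = 95..145 mm, 81 mm high.
- keeper (a joint): keeper bar hinge, rad: 0 is down across the lanes, growing as the bar swings up and back (to rack +x) about a line parallel to the rack y axis. Its weight (about 3 N at the bar) holds it down until the balance point at 0.91; from 1.0 on it swings by itself, damped, in 1 to 2 s, to its stop at 1.9 and stays (hinge drag may hold it at 0.85 to 0.97). Down, it blocks the cases, whose tops are higher than the bar.
- hinge_mid (a point): middle of the hinge line, x = +120 mm, y = 0, z = 60 mm in the rack frame (fixed to the rack). The bar centre line is 165.4 mm from it.
- bar_left (a point): point on the centre line of the bar, moving with it, 180 mm from its middle, on the rack +y side: on the free end piece outside the side arm, with only the low rack edge or the table below.
- bar_mid (a point): middle of the bar, on its centre line, moving with it. The bar is a straight round steel bar, 14 mm diameter, 430 mm long, along rack y. Down, it lies at rack x = -45, z = 72 mm. Two 10 mm side arms at y = +-140 mm join it to the hinge; two round 48 mm counterweights stand above and behind the hinge at y = +-178 mm.
- bar_right (a point): as bar_left, on the rack -y side.
- case_out: clear plastic case of carbide inserts, 60 mm deep (along the lane) x 56 mm wide x 80 mm tall, about 0.35 kg, upright in its lane; origin at the centre of its underside. Three are alike. This one stands out in front of the bar, in any of the lanes, at rack x = -100 to -122 mm; home is x = +70 mm. Pushed at or below mid-height it slides upright; pushed near its top it may tip.
- case_home1: clear plastic case of carbide inserts, 60 mm deep (along the lane) x 56 mm wide x 80 mm tall, about 0.35 kg, upright in its lane; origin at the centre of its underside. Three are alike. This one is already home (rack x about +68 mm).
- case_home2: clear plastic case of carbide inserts, 60 mm deep (along the lane) x 56 mm wide x 80 mm tall, about 0.35 kg, upright in its lane; origin at the centre of its underside. Three are alike. This one is already home (rack x about +68 mm).
- boring_head: boring head standing on its body, chrome, 62 mm diameter, 90 mm tall; origin at the centre of its underside. Bystander.
- arbor: aluminium arbor standing on its flange, 52 mm diameter at the foot, 125 mm tall; origin at the centre of its underside. Bystander.
- spanner: flat brass hook spanner lying down, about 185 mm long, 7 mm thick; origin under the handle. Bystander.
- oil_bottle: grey oil bottle, 52 mm diameter, 130 mm tall; origin at the centre of its underside. Bystander.
- bushing: steel bushing standing on end, 48 mm diameter, 30 mm tall; origin at the centre of its underside. Bystander.
- chuck_key: dark steel T-handled chuck key lying flat, 125 mm long, 120 mm over the T, 16 mm high; origin under the shank near the T. Bystander.
Things that resemble listed ones, but are neither listed nor needed, are in the scene too. What is shaped like the case_home2 but blue or red is not meant. Leave any brown look-alike of the case_home1 alone.

How it is judged (in metres and radians):
On the way, in this order (a step that is already met when the one before it is completed fails the run):
1. the keeper bar is up, well past its balance point (value of joint keeper above 1.7 rad), for 0.2 s.
2. all three cases are home against the back stop (x of each of case_out, case_home1, case_home2 in the frame of rack above 0.06 m and angle between each of case_out, case_home1, case_home2's own z axis and vertical below 0.1 rad), for 0.2 s.
At the end, for the whole second after the job is handed in: The keeper bar stands up by itself (joint over 1.7 rad) and all three cases stand upright (within 0.1 rad) and still on the rack with their origins beyond x = 60 mm in the rack frame, that is within 10 mm of the back stop (all of step 2 and value of joint keeper above 1.7 rad and linear speed of each of case_out, case_home1, case_home2 below 0.02 m/s); the robot touches nothing.
It fails at once if a case is lifted (underside more than 25 mm above the shelf) or tipped by more than 0.35 rad (height (world z) of any of case_out, case_home1, case_home2 above 0.025 m or angle between any of case_out, case_home1, case_home2's own z axis and vertical above 0.35 rad).
It fails at once if one of the other things is moved by more than 40 mm (distance of any of boring_head, arbor, spanner, oil_bottle, bushing, chuck_key from where it was at the start of the episode above 0.04 m).
It also fails if it takes over 58 s, if anything falls off the work surface, if the arm or the gripper's body presses on something with over 40 N, if the wrist force passes 120 N, or if a joint passes its speed limit or range.

## Working session

There is one attempt and no reset: what is moved stays moved. The work goes in short steps, each a Python script; the robot and the scene stay as the last script left them, time stands still between calls to the robot, and variables do not carry over. Pictures are saved under pics/ and viewed, and the job is handed in when it is done.

```bash
ls; mkdir -p pics
python3 - <<'E'
from station import env, viewer
import cv2
for n in ["side","top","wrist"]:
    im=viewer.camera(n); cv2.imwrite(f"pics/{n}0.png",im)
    print(n,viewer.camera_params(n))
s=env.read_state();print(s)
E
```

```text
pics
side {'fx': 486.4824904517892, 'fy': 486.4824904517892, 'cx': 287.7805359014837, 'cy': 208.6010033924746, 'pose': array([[ 9.59520598e-01,  1.92508925e-01, -2.05573676e-01,
         3.20401149e+02],
       [-2.81610080e-01,  6.66158987e-01, -6.90599715e-01,
        -7.59843461e+02],
       [ 3.99814294e-03,  7.20536271e-01,  6.93405723e-01,
         8.25797173e+02],
       [ 0.00000000e+00,  0.00000000e+00,  0.00000000e+00,
         1.00000000e+00]])}
top {'fx': 464.23484542073544, 'fy': 464.23484542073544, 'cx': 284.60480658624994, 'cy': 203.40224946147936, 'pose': array([[ 3.72908833e-02,  9.77525633e-01, -2.07492234e-01,
         3.10960688e+02],
       [-9.99303884e-01,  3.62565400e-02, -8.78696649e-03,
        -1.52482834e+01],
       [-1.06653449e-03,  2.07675469e-01,  9.78197200e-01,
         1.19102721e+03],
       [ 0.00000000e+00,  0.00000000e+00,  0.00000000e+00,
         1.00000000e+00]])}
wrist {'fx': 342.1061752611417, 'fy': 342.1061752611417, 'cx': 276.75940244738183, 'cy': 199.24074048781117, 'tool_from_camera': array([[-3.76856491e-04,  9.56084197e-01,  2.930919
[... 262 characters left out ...]

         1.00000000e+00]])}
{'time_s': 0.15, 'qpos': array([ 1.27898151e+00,  4.23654521e-01,  1.63049761e+00,  4.68347529e-06,
        1.08859026e+00, -1.89952415e-02]), 'dq': array([ 0.00111196, -0.0016564 , -0.00215428, -0.00045755,  0.00033834,
        0.00048067]), 'tau': array([ 3.16113110e-04, -5.44980776e+01, -2.73922223e+01,  6.43370720e-02,
        2.04659830e-02, -6.27097666e-05]), 'tool_pos': array([168.28089593, 601.57468058, 302.09356213]), 'orientation': array([ 1.35988192e-01,  9.90710291e-01, -5.67620244e-04, -9.10274828e-05]), 'force': array([ 0.04913275, -0.36848641,  0.20234229]), 'wrist_torque': array([-0.00474719,  0.01999073,  0.05004286]), 'width': 87.78072317737058}
```

View pics/side0.png

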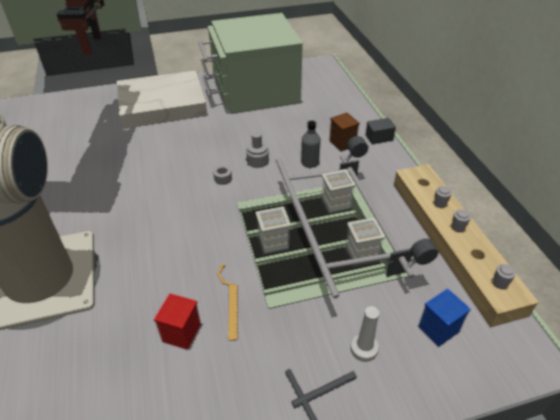

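View pics/top0.png

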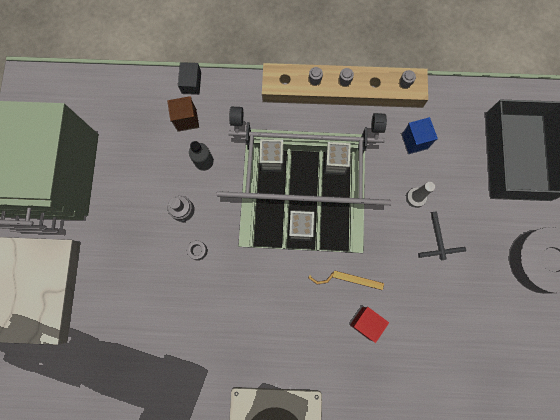

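The red cube (371,324), blue cube (420,135) and brown cube (183,113) in the top view are look-alikes. The pale cases are at (271,152) and (338,154), both home, and at (302,224), standing out in the middle lane. I'll confirm this in an enlarged crop.

Run:
```python
import cv2
im=cv2.imread("pics/top0.png")[100:265,205:405]
cv2.imwrite("pics/topc.png",cv2.resize(im,None,fx=4,fy=3.6 if 0 else 4,interpolation=cv2.INTER_CUBIC)[:600])
cv2.imwrite("pics/topc2.png",cv2.resize(im,None,fx=4,fy=4,interpolation=cv2.INTER_CUBIC)[80:])
im=cv2.imread("pics/side0.png")[130:310,210:450]
cv2.imwrite("pics/sidec.png",cv2.resize(im,None,fx=3.3,fy=3.3,interpolation=cv2.INTER_CUBIC))
```

```text
(no output)
```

View pics/topc2.png

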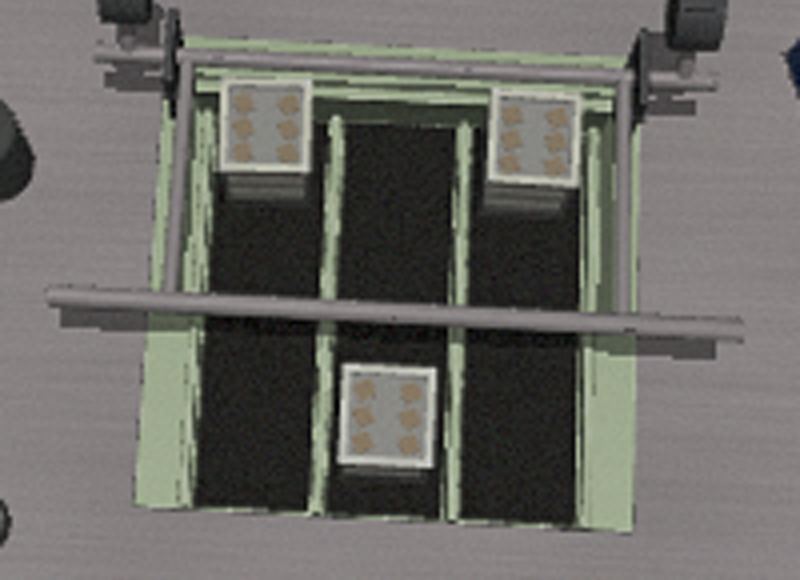

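View pics/sidec.png

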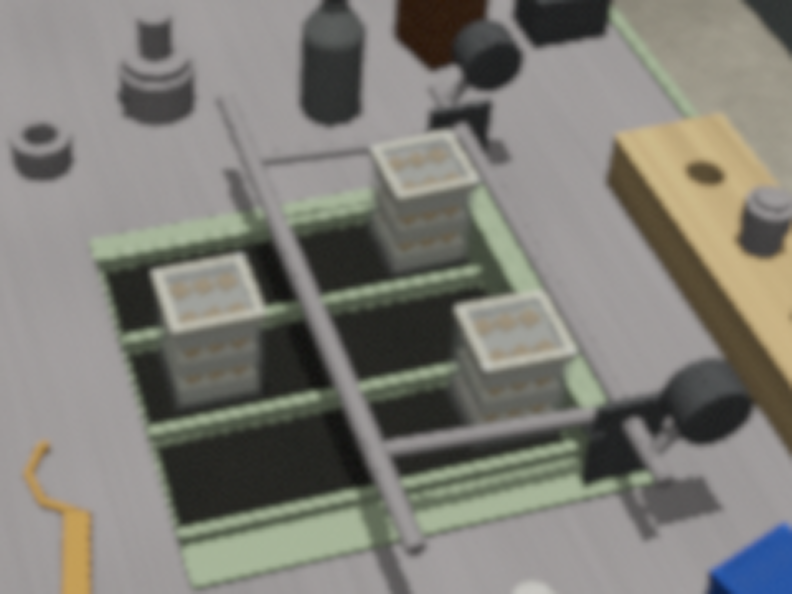

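```bash
cat > h.py <<'E'
import numpy as np, cv2
from scipy.optimize import least_squares
from scipy.spatial.transform import Rotation as R
def proj(c,P):
    T=np.linalg.inv(c["pose"]); q=np.atleast_2d(P)@T[:3,:3].T+T[:3,3]
    return np.c_[c["cx"]+c["fx"]*q[:,0]/-q[:,2], c["cy"]-c["fy"]*q[:,1]/-q[:,2]]
def atz(c,u,v,z):
    d=c["pose"][:3,:3]@np.array([(u-c["cx"])/c["fx"],-(v-c["cy"])/c["fy"],-1.]); o=c["pose"][:3,3]
    return o+d*(z-o[2])/d[2]
def r2w(p,P):
    P=np.atleast_2d(np.array(P,float)); c,s=np.cos(p[2]),np.sin(p[2])
    return np.c_[p[0]+c*P[:,0]-s*P[:,1], p[1]+s*P[:,0]+c*P[:,1], P[:,2]]
def w2r(p,P):
    P=np.atleast_2d(np.array(P,float)); c,s=np.cos(p[2]),np.sin(p[2]); x=P[:,0]-p[0];y=P[:,1]-p[1]
    return np.c_[c*x+s*y,-s*x+c*y,P[:,2]]
E
python3 - <<'E'
from h import *
from station import viewer
t=viewer.camera_params("top"); s=viewer.camera_params("side")
T=lambda U,V:((U+.5)/4-.5+205,(V+80.5)/4-.5+100)
S=lambda U,V:((U+.5)/3.3-.5+210,(V+.5)/3.3-.5+130)
M=[(-165,160,6),(-165,-160,6),(-45,215,72),(-45,-215,72)]
pt=np.array([T(135,507),T(633,530),T(48,296),T(743,330)])
ps=np.array([S(93,245),S(193,588),S(225,98),S(415,545)])
f=lambda p:np.r_[(proj(t,r2w(p,M))-pt).ravel(),(proj(s,r2w(p,M))-ps).ravel()]
r=least_squares(f,[550,0,0]);print(r.x);print(r.fun.round(1))
p=r.x;np.save("rack.npy",p)
for nm,q in dict(out=[(343,366),(436,368),(432,468),(338,464)],h1=[(222,78),(311,80),(310,172),(221,172)],h2=[(490,87),(580,95),(579,188),(486,180)]).items():
    c=[atz(t,*T(*a),88) for a in q]
    print(nm,w2r(p,c).round(0).tolist(),w2r(p,np.mean(c,0)).round(1))
    w=np.mean(c,0);print(w)
for nm,u,v,z in [("spanner",383,287,5),("spannerhook",310,278,5),("red",371,324,60),("boring",180,207,90),("bush",197,250,30),("oil",197,148,130),("oilbase",203,165,0),("arbor",416,199,5),("arbtop",429,186,125),("ckT1",466,250,8),("ckT2",419,256,8),("ckend",435,212,8),("blue",420,135,60)]:
    w=atz(t,u,v,z);print(nm,w.round(0),w2r(p,w).round(0))
E
```

```text
[ 6.10700230e+02 -5.01622382e+01 -1.15797793e-02]
[-0.8 -0.8 -0.3 -0.5 -0.5 -0.6 -0.4 -0.8 -1.6 -1.1 -0.4  0.3 -0.4  0.8
  0.5  2.4]
out [[-85.0, 29.0, 88.0], [-83.0, -27.0, 88.0], [-144.0, -27.0, 88.0], [-145.0, 29.0, 88.0]] [[-114.1    1.2   88. ]]
[496.57914484 -47.68345542  88.        ]
h1 [[95.0, 113.0, 88.0], [96.0, 58.0, 88.0], [36.0, 55.0, 88.0], [34.0, 110.0, 88.0]] [[65.4 84.1 88. ]]
[677.07983404  33.16346685  88.        ]
h2 [[97.0, -54.0, 88.0], [95.0, -111.0, 88.0], [34.0, -111.0, 88.0], [37.0, -54.0, 88.0]] [[ 65.7 -82.5  88. ]]
[ 675.42327776 -133.38853466   88.        ]
spanner [ 357. -260.    5.] [[-251. -213.    5.]]
spannerhook [372. -76.   5.] [[-238.  -28.    5.]]
red [ 268. -220.   60.] [[-341. -173.   60.]]
boring [526. 247.  90.] [[-88. 297.  90.]]
bush [430. 210.  30.] [[-184.  258.   30.]]
oil [664. 209. 130.] [[ 50. 260. 130.]]
oilbase [660. 217.   0.] [[ 46. 268.   0.]]
arbor [ 587. -348.    5.] [[ -20. -298.    5.]]
arbtop [ 592. -345.  125.] [[ -15. -295.  125.]]
ckT1 [ 458. -471.    8.] [[-148. -423.    8.]]
ckT2 [ 438. -351.    8.] [[-169. -303.    8.]]
ckend [ 554. -395.    8.] [[ -53. -346.    8.]]
blue [ 743. -346.   60.] [[ 136. -294.   60.]]
```

```bash
cat >> h.py <<'E'
def ori(p,pitch):  # tool pointing rack +x, pitched down; tool x up
    d=np.array([np.cos(pitch),0,-np.sin(pitch)]); n=np.array([np.sin(pitch),0,np.cos(pitch)])
    Rr=np.c_[n,np.cross(d,n),d]
    return (R.from_euler("z",p[2])*R.from_matrix(Rr)).as_quat()
def bar(th): a=th+.0726; return np.array([120-165.4*np.cos(a),0,60+165.4*np.sin(a)])
def tcp_bar(p,th,pitch,y,off,ahead):
    d=np.array([np.cos(pitch),0,-np.sin(pitch)]); n=np.array([np.sin(pitch),0,np.cos(pitch)])
    return r2w(p,bar(th)-off*n-ahead*d+[0,y,0])[0]
E
python3 - <<'E'
from h import *
from station import env
p=np.load("rack.npy"); print(R.from_quat(ori(p,.5)).as_matrix().round(2))
for y in (-182,182):
  for deg in (20,30,40,50):
    P=np.deg2rad(deg)
    for th,off,ah in [(0,24,150),(0,24,65),(0,17,65),(.5,17,65),(1.1,17,65),(1.2,17,65)]:
        q=env.ik(tcp_bar(p,th,P,y,off,ah),ori(p,P)); print(y,deg,th,ah,None if q is None else q.round(2))
for deg in (60,70,80):
  for x in (-190,-145,40):
    P=np.deg2rad(deg);d=np.array([np.cos(P),0,-np.sin(P)])
    q=env.ik(r2w(p,np.array([x,0,35])-80*d)[0],ori(p,P)); print(deg,x,None if q is None else q.round(2))
E
```

```text
[[ 0.48 -0.01  0.88]
 [-0.01 -1.   -0.01]
 [ 0.88  0.   -0.48]]
-182 20 0 150 [-0.89  0.94  2.36  2.3   1.32 -1.69]
-182 20 0 65 [-0.72  0.97  2.23  2.45  1.27 -1.61]
-182 20 0 65 [-0.72  0.95  2.23  2.45  1.25 -1.6 ]
-182 20 0.5 65 [-0.67  0.75  2.24  2.44  1.1  -1.46]
-182 20 1.1 65 [-0.57  0.61  2.12  2.45  0.89 -1.3 ]
-182 20 1.2 65 [-0.55  0.61  2.09  2.45  0.86 -1.28]
-182 30 0 150 [-0.83  0.74  2.37  2.31  1.02 -1.54]
-182 30 0 65 [-0.69  0.84  2.23  2.44  1.   -1.52]
-182 30 0 65 [-0.68  0.83  2.23  2.44  0.98 -1.51]
-182 30 0.5 65 [-0.64  0.63  2.22  2.37  0.82 -1.33]
-182 30 1.1 65 [-0.55  0.52  2.08  2.29  0.62 -1.11]
-182 30 1.2 65 [-0.53  0.52  2.05  2.28  0.6  -1.08]
-182 40 0 150 [-0.76  0.57  2.33  2.22  0.71 -1.32]
-182 40 0 65 [-0.65  0.73  2.21  2.38  0.72 -1.39]
-182 40 0 65 [-0.64  0.71  2.21  2.37  0.7  -1.37]
-182 40 0.5 65 [-0.6   0.53  2.17  2.19  0.55 -1.1 ]
-182 40 1.1 65 [-0.52  0.45  2.02  1.91  0.4  -0.71]
-182 40 1.2 65 [-0.5   0.46  1.99  1.87  0.39 -0.65]
-182 50 0 150 [-0.68  0.45  2.26  1.9   0.43 -0.9 ]
-182 50 0 65 [-0.6   0.64  2.17  2.18  0.45 -
[... 986 characters left out ...]
0 0.5 65 [ 0.33  0.51  2.25  3.68  0.53 -1.82]
182 40 1.1 65 [ 0.27  0.42  2.09  3.93  0.31 -2.14]
182 40 1.2 65 [ 0.26  0.42  2.06  3.97  0.29 -2.2 ]
182 50 0 150 [ 0.38  0.42  2.35  3.88  0.38 -1.96]
182 50 0 65 [ 0.33  0.62  2.25  3.66  0.45 -1.78]
182 50 0 65 [ 0.32  0.61  2.24  3.67  0.43 -1.8 ]
182 50 0.5 65 [ 0.3   0.44  2.18  4.08  0.25 -2.25]
182 50 1.1 65 None
182 50 1.2 65 None
60 -190 [-0.22  0.55  2.48  2.89  0.41 -1.51]
60 -145 [-0.19  0.55  2.39  2.87  0.33 -1.46]
60 40 None
70 -190 None
70 -145 None
70 40 [-0.11  0.63  1.9   0.13  0.27  1.35]
80 -190 [-0.16  0.46  2.28  0.11  0.23  1.31]
80 -145 [-0.14  0.49  2.18  0.08  0.29  1.36]
80 40 [-0.1   0.65  1.78  0.03  0.53  1.45]
```

Run:
```python
from h import *
from station import env, viewer, set_gripper
p=np.load("rack.npy"); P=np.deg2rad(35); o=ori(p,P); y=-182
set_gripper(0); s=env.read_state(); print(s["time_s"],s["width"])
env.reach([430,-150,330],s["orientation"])
a=tcp_bar(p,0,P,y,24,150)
env.reach(a+[0,0,130],o); print(env.read_state()["time_s"],env.read_state()["qpos"].round(2),a)
for n in("side","top"): cv2.imwrite(f"pics/{n}1.png",viewer.camera(n))
```

```text
1.4917 0.6832153653035159
5.9667 [-0.8   0.26  2.34  1.9   0.66 -0.94] [ 427.00199232 -230.047161    138.37431059]
```

```bash
python3 -c "
import cv2,numpy as np
a=cv2.imread('pics/side1.png');b=cv2.imread('pics/top1.png')
cv2.imwrite('pics/c1.png',cv2.resize(np.vstack([a,b]),None,fx=.7,fy=.7))"
```

```text
(no output)
```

View pics/c1.png

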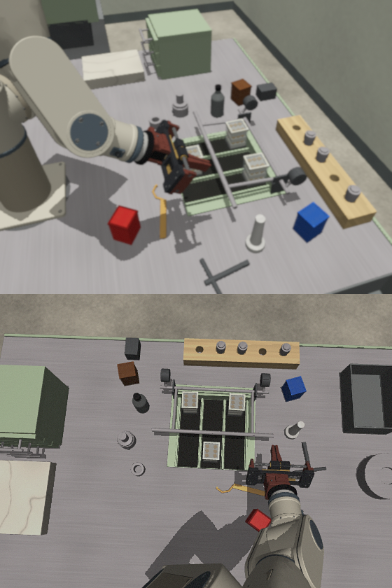

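The gripper is in front of bar_right and clear of the red cube and the arbor. Next I'll bring the finger under the bar until it touches.

Run:
```python
from h import *
from station import env, viewer
p=np.load("rack.npy"); P=np.deg2rad(35); y=-182
print(env.move_l(tcp_bar(p,0,P,y,28,110),rate=200,f_stop=15))
cv2.imwrite("pics/side2.png",viewer.camera("side")[100:340,150:470])
print(env.move_l(tcp_bar(p,0,P,y,28,63),rate=100,f_stop=10))
s=env.read_state();print(s["time_s"],s["force"],s["tool_pos"],tcp_bar(p,0,P,y,28,63))
im=viewer.camera("side")[130:310,210:450]; cv2.imwrite("pics/side3.png",cv2.resize(im,None,fx=3,fy=3))
cv2.imwrite("pics/wr3.png",viewer.camera("wrist"))
```

```text
False
False
7.675 [-0.25325575  0.19261132  0.11636352] [ 496.00554426 -230.3132828    84.75509226] [ 495.96929022 -230.84582279   85.19655245]
```

View pics/side3.png

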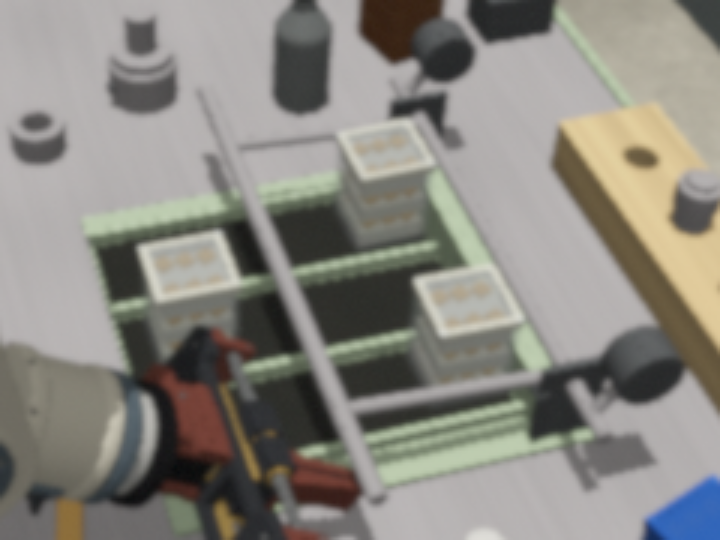

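View pics/wr3.png

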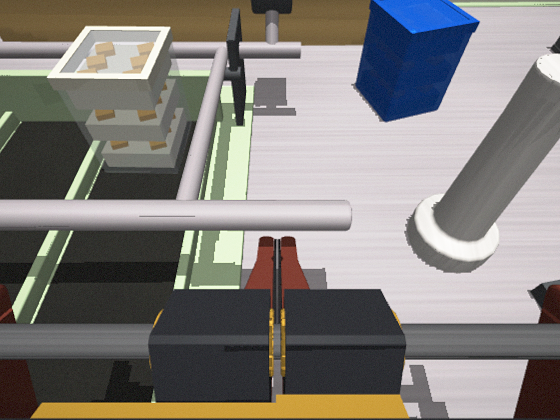

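Run:
```python
from h import *
from station import viewer
c=viewer.camera_params("wrist"); c["pose"]=c["tool_from_camera"]
print(proj(c,[[0,0,80],[28,0,63],[28+7,0,63],[21,0,63],[10,0,80]]))
```

```text
[[274.95999818 255.75793311]
 [274.64769688 216.30875067]
 [274.61143115 201.48660162]
 [274.68301442 230.743364  ]
 [274.92032063 238.07680059]]
```

The wrist picture shows the bar at row 216, where the fit predicts it. The fingertips, at about row 240, lie under it. Now I'll swing the bar up along its arc.

```bash
python3 - <<'E'
from h import *
from station import env, viewer
p=np.load("rack.npy"); P=np.deg2rad(35); y=-182
print(env.move_l(tcp_bar(p,0,P,y,17,63),rate=50,f_stop=25))
s=env.read_state();print(s["force"].round(1))
for i,th in enumerate(np.arange(.15,1.21,.15)):
    st=env.move_l(tcp_bar(p,th,P,y,16,63),rate=90,f_stop=30)
    s=env.read_state();print(round(th,2),st,s["force"].round(1),round(s["time_s"],2))
    if st: break
    if i==3: cv2.imwrite("pics/side4.png",viewer.camera("side"))
env.hold(.5)
cv2.imwrite("pics/side5.png",viewer.camera("side"))
print(env.read_state()["force"])
E
python3 -c "
import cv2,numpy as np
cv2.imwrite('pics/c5.png',cv2.resize(np.vstack([cv2.imread(f'pics/side{i}.png') for i in(4,5)]),None,fx=.71,fy=.71))"
```

```text
False
[-0.8 -1.3 -3.2]
0.15 False [-5.8  0.1 -1.4] 8.57
0.3 False [-1.6 -0.6 -1.7] 9.0
0.45 False [-0.3 -0.4 -0.7] 9.43
0.6 False [-0.8 -0.5 -1.5] 9.85
0.75 False [-0.4  0.3  0.1] 10.32
0.9 False [-0. -0.  0.] 10.75
1.05 False [-0.1 -0.2 -0.2] 11.18
1.2 False [ 1.5 -0.4 -0.4] 11.6
[-0.05391983 -0.2929784   0.24510141]
```

View pics/c5.png

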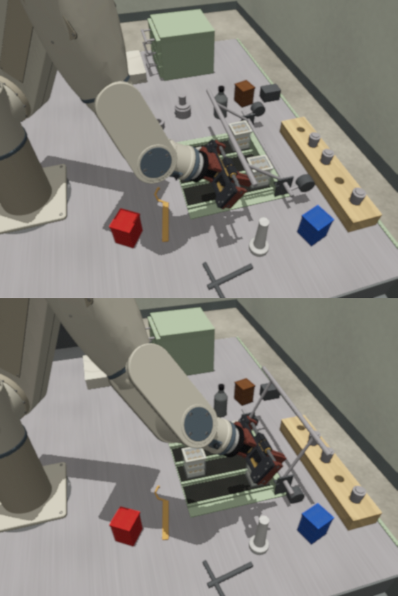

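```bash
python3 - <<'E'
from h import *
from station import env, viewer, set_gripper
p=np.load("rack.npy")
s=env.read_state(); t=s["tool_pos"]; print(t)
env.move_l(t+[-120,0,80],rate=200)
cv2.imwrite("pics/side6.png",viewer.camera("side"))
P=np.deg2rad(80); d=np.array([np.cos(P),0,-np.sin(P)])
o=(R.from_quat(ori(p,P))*R.from_euler("z",np.pi)).as_quat()
g=lambda x,z:r2w(p,np.array([x,0.5,z])-80*d)[0]
print(env.ik(g(-180,200),o).round(2),env.ik(g(-180,32),o), env.ik(g(42,32),o))
env.reach(g(-180,200),o)
set_gripper(22)
cv2.imwrite("pics/side7.png",viewer.camera("side"));cv2.imwrite("pics/top7.png",viewer.camera("top"));cv2.imwrite("pics/wr7.png",viewer.camera("wrist"))
s=env.read_state();print(s["time_s"],s["width"],s["qpos"])
E
python3 -c "
import cv2,numpy as np
cv2.imwrite('pics/c7.png',cv2.resize(np.vstack([np.hstack([cv2.imread(f'pics/{i}.png') for i in k]) for k in (('side6','side7'),('top7','wr7'))]),None,fx=.71,fy=.71))"
```

```text
[ 619.14582489 -232.31065516  241.09658246]
[-0.16  0.1   2.16  0.04  0.71 -1.74] [-0.15525927  0.47656007  2.25679331  0.10620715  0.23675414 -1.815588  ] [-0.10230425  0.6616672   1.77571175  0.0310941   0.53059518 -1.68697094]
15.2917 22.084700419129476 [-0.15525648  0.09682794  2.16237852  0.0381665   0.70997508 -1.74129079]
```

View pics/c7.png

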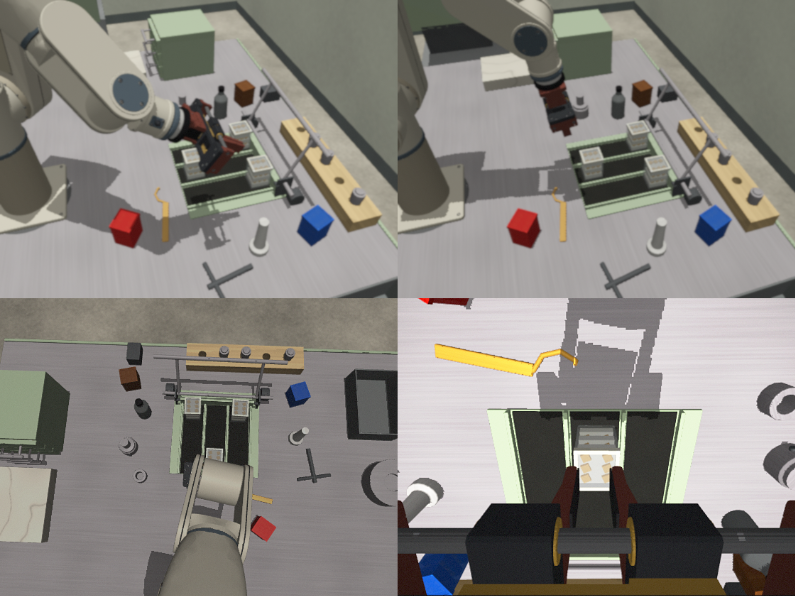

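The bar stands up. The case's front face should be at rack x of about -144, and the tips are at -180. I'll lower the tips in front of the case and push it along the lane.

```bash
cat >> h.py <<'E'
def g(p,x,z,y=0.5):
    P=np.deg2rad(80); d=np.array([np.cos(P),0,-np.sin(P)]); return r2w(p,np.array([x,y,z])-80*d)[0]
E
python3 - <<'E'
from h import *
from station import env, viewer
p=np.load("rack.npy")
print(env.move_l(g(p,-180,32),rate=150,f_stop=10))
print(env.move_l(g(p,-120,32),rate=60,f_stop=12))
s=env.read_state();print(s["time_s"],s["force"].round(2),s["tool_pos"])
cv2.imwrite("pics/side8.png",cv2.resize(viewer.camera("side")[100:320,180:460],None,fx=2.7,fy=2.7))
E
```

```text
False
False
17.7083 [-0.3  -0.09 -0.7 ] [476.96319882 -48.14909706 110.82954023]
```

View pics/side8.png

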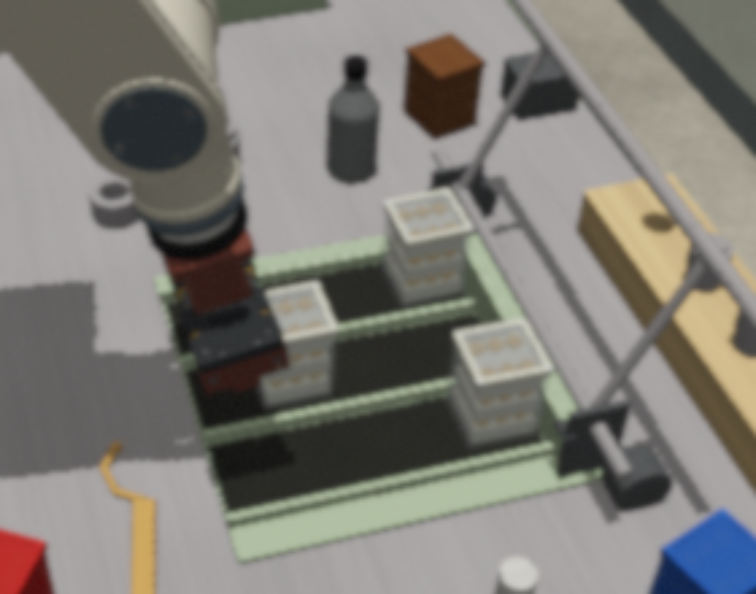

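The bar is up, with its counterweight down. The case, at about (300,340), is moving upright in front of the fingers, so I'll keep pushing.

Run:
```python
from h import *
from station import env, viewer
p=np.load("rack.npy")
print(env.move_l(g(p,-40,32),rate=60,f_stop=12),env.read_state()["force"].round(1))
print(env.move_l(g(p,20,32),rate=60,f_stop=12))
s=env.read_state();print(s["time_s"],s["force"].round(2))
cv2.imwrite("pics/side9.png",cv2.resize(viewer.camera("side")[100:320,180:460],None,fx=2.7,fy=2.7))
```

```text
False [-0.8  0.2 -0.2]
False
20.3917 [ 0.73 -0.19  0.19]
```

View pics/side9.png

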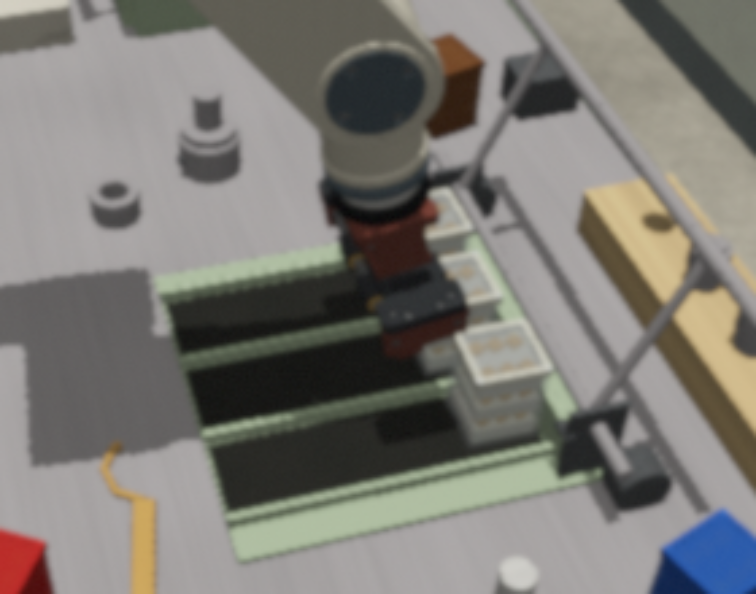

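Run:
```python
from h import *
from station import env, viewer
p=np.load("rack.npy")
print(env.move_l(g(p,46,32),rate=25,f_stop=9))
s=env.read_state();print(s["time_s"],s["force"].round(2))
P=np.deg2rad(80)
print("tip rack x",w2r(p,s["tool_pos"])[0]+80*np.array([np.cos(P),0,-np.sin(P)]))
env.hold(.3)
t=env.read_state()["tool_pos"]
env.move_l(t+[-60,0,0],rate=100); env.move_l(t+[-100,0,200],rate=200)
env.move_joints(env.read_state()["qpos"]+[-0.75,-.2,.2,0,0,0]) 
for n in("side","top"): cv2.imwrite(f"pics/{n}10.png",viewer.camera(n))
print(env.read_state()["time_s"])
a=cv2.imread("pics/side10.png")[100:320,180:460];b=cv2.imread("pics/top10.png")[70:290,180:460]
cv2.imwrite("pics/c10a.png",cv2.resize(a,None,fx=2.7,fy=2.7));cv2.imwrite("pics/c10b.png",cv2.resize(b,None,fx=2.7,fy=2.7))
```

```text
True
21.0167 [-0.3   0.13 -0.75]
tip rack x [30.02108282  0.59951269 31.40235929]
24.7
```

View pics/c10a.png

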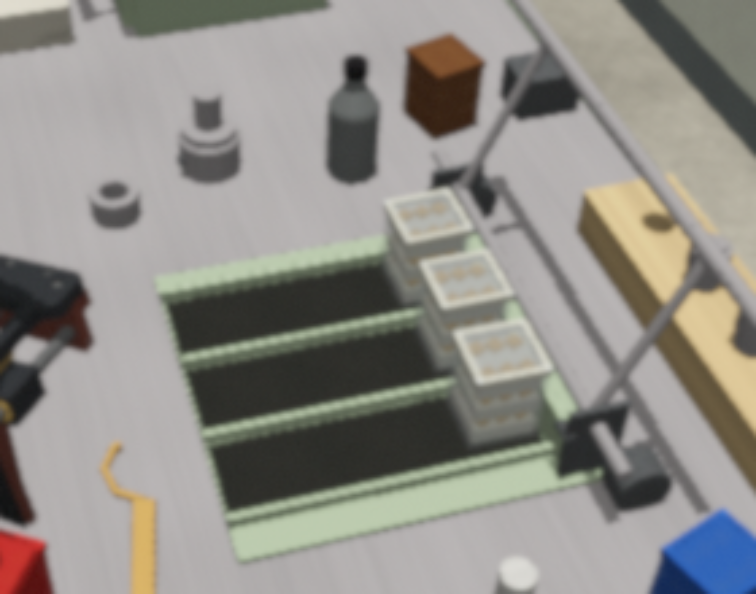

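View pics/c10b.png

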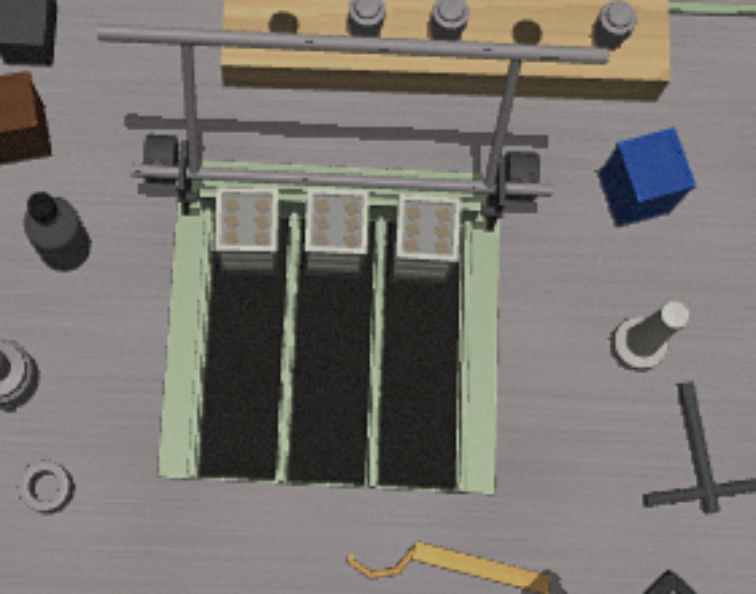

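Run:
```python
from h import *
from station import viewer, env
p=np.load("rack.npy");t=viewer.camera_params("top")
T=lambda U,V:((U+.5)/2.7-.5+180,(V+.5)/2.7-.5+70)
for q in [[(218,188),(278,189),(277,249),(217,248)],[(307,188),(368,190),(367,252),(306,250)],[(399,196),(460,198),(457,260),(397,256)]]:
    print(w2r(p,np.mean([atz(t,*T(*a),88) for a in q],0)).round(1))
for th in (1.7,1.9): print(th,proj(t,r2w(p,[bar(th)+[0,215,0],bar(th)-[0,215,0]])).round(0).tolist())
print(T(102,34),T(606,56)); s=env.read_state(); print(s["tool_pos"],s["force"],s["time_s"])
```

```text
[[66.4 83.6 88. ]]
[[69.   1.1 88. ]]
[[ 65.8 -83.1  88. ]]
1.7 [[213.0, 92.0], [405.0, 101.0]]
1.9 [[215.0, 81.0], [404.0, 90.0]]
(217.46296296296296, 82.27777777777777) (404.1296296296296, 90.42592592592592)
[ 279.93647592 -308.6235997   322.20558401] [-0.59377704  1.11532293 -0.6235583 ] 24.7
```

The cases measure x = 66.4, 69.0 and 65.8 mm, all past 60. The bar's ends match the projection for 1.9 rad. The robot is clear, so I'm handing the job in.

Run:
```python
from station import workorder
print(workorder.sign_off())
```

```text
the job is handed in; nothing more can be done
None
```

The keeper bar is up and staying up by itself, and all three cases are home. The job was handed in at about 25 s of the 58 s allowed; sign-off gives no verdict.

**What I did:** I pushed the free right end of the bar up from below with the closed fingers, past its balance point, and it swung back to its stop. Then I pushed the middle-lane case low on its front face until the back-stop contact ended the move.

**Last checks:**
- **Bar:** in the top picture its ends match the projection for about 1.9 rad to about 2.5 px.
- **Cases:** they measure x of about 66, 69 and 66 mm in the rack frame, against the 60 mm limit, and look upright in both pictures.
- **Bystanders:** none looks moved in the last pictures. I judged this by eye and did not re-measure their positions.
- **Robot:** it was parked clear with no significant force on the tool.

**What disagreed:** my rack fit reads about 2 mm low in x, since the two cases already home measured 65 to 66 mm instead of about 68 mm. That is well inside the margin. No check failed.

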